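Stack the dip tins in the carrier and close its handle

TASK

Pack the tin carrier for the walk home: take the deep tin out of the wooden caddy and stack it squarely on the tin already in the carrier, between the two side straps, so that it settles down over the raised bead of the lid below; then seat the shallow flat-lidded tin squarely on top of it in the same way. Keep the tins upright and set them down without dropping them, then swing the carrier's handle up until it stands fully upright over the column; leave the egg in its bay of the caddy.

Things in the scene. Friction and masses are not known exactly. Their poses are not given: they have to be found in the camera images.
- carrier: Fixed steel carrier: base 70 (x) x 92 (y) mm, 8 mm thick, with a bottom tin (52 x 64 mm) that is part of it. Two upright side straps, 26 mm wide, 3 mm thick, at y = +-37 mm (3 mm off the tins' ends) end 93 mm above the counter. The -x and +x sides are open: a tin going in can be held only by its long faces (across its x). Origin: centre of its underside, z up, y through both straps.
- carrier_seat (a point): Where the next tin's underside comes to rest: centre of the lid rim of the carrier's bottom tin, 48 mm above the counter. Inside the rim a rounded stacking bead, 42 x 54 mm (x, y), 3 mm high, stands up and enters the hollow foot of the tin above with 2 mm of play all round. Axes as the carrier's.
- bail_hinge (a point): Middle of the handle's hinge axis, which runs along the carrier's y, 80 mm above the counter, straight above the carrier's origin.
- bail_bar (a point): Middle of the wooden hand grip of the carrier's handle: a bar along the carrier's y, 14 mm thick, 54 mm long, 90 mm from the hinge axis. The handle is a U of 6 mm steel rod whose legs run outside the straps at y = +-43 mm.
- bail (a joint): Angle of the carrier's handle, rad: 0 is folded down on the carrier's -x side, 20 degrees below level; 0.35 is level; 1.92, its end stop, is upright, the grip 90 mm above the hinge. It stays where it is left (stiff hinge, about 1 N at the grip).
- caddy: Low wooden caddy, fixed, 132 (x) x 84 (y) x 46 mm, floor 6 mm thick, two bays with centres at x = -31.5 and +31.5 mm. Its three walls across x are 6 mm thick, as high as the deep tin and 2.5 mm off its long faces; the y sides have only 13 mm lips: the tin can be held there only by its ends (across its y). Tin in one bay, egg in the other, either way. Origin: centre of its underside.
- deep_tin: Closed steel tin, 52 (x) x 64 (y) x 40 mm, about 0.26 kg, with a raised rounded bead on its lid (42 x 54 mm, 3 mm high, on top of the 40 mm). Its underside has a hollow foot, 4 mm deep and 46 x 58 mm inside. Origin: centre of its underside, z up, y along its length; a half turn about z makes no difference.
- shallow_tin: Closed steel tin, 52 (x) x 64 (y) x 30 mm, about 0.18 kg, with a plain flat lid and the same hollow foot. It stands on the counter left of the carrier. Origin and axes as the deep tin's.
- egg_tan: Brown hen's egg lying in the other bay of the caddy, 51 x 43 x 40 mm. Origin near its underside as built; it may have rolled a little.
Things that resemble listed ones, but are neither listed nor needed, are in the scene too. What is shaped like the deep_tin but blue or pink is not meant.

How it is judged:
On the way, in this order (a step that is already met when the one before it is completed fails the run):
1. the deep tin is seated squarely on the carrier's bottom tin (horizontal distance between deep_tin and carrier_seat below 0.005 m and z of deep_tin in the frame of carrier_seat below 0.0022 m and angle between the y axis of deep_tin and the y axis of carrier, either way round below 0.12 rad), for 0.2 s.
2. the shallow tin is seated squarely on the deep tin in the carrier (horizontal distance between shallow_tin and deep_tin below 0.005 m and z of shallow_tin in the frame of carrier_seat between 0.037 and 0.0422 m and horizontal distance between deep_tin and carrier_seat below 0.005 m), for 0.2 s.
At the end, for the whole second after the job is handed in: Deep tin down over the bottom tin's bead (height 2.2 mm, centre 5 mm, square 0.12 rad), shallow tin down over the deep tin's bead (height 3 mm, centre 5 mm, square 0.2 rad), both level and at rest; handle within 0.14 rad of upright; egg in its bay (within 40 mm of its start) (all of step 2 and z of deep_tin in the frame of carrier_seat between -0.0022 and 0.0022 m and angle between the y axis of deep_tin and the y axis of carrier, either way round below 0.12 rad and angle between the y axis of shallow_tin and the y axis of carrier, either way round below 0.2 rad and angle between each of deep_tin, shallow_tin's own z axis and vertical below 0.05 rad and value of joint bail above 1.78 rad and linear speed of each of deep_tin, shallow_tin below 0.02 m/s and distance of egg_tan from where it was at the start of the episode below 0.04 m); the robot touches nothing.
It fails at once if a tin is tipped more than 35 degrees (angle between any of deep_tin, shallow_tin's own z axis and vertical above 0.61 rad).
It fails at once if a tin is dropped onto the column (arrives within 2 cm of its seat faster than 0.6 m/s) ((distance between deep_tin and carrier_seat below 0.02 m and linear speed of deep_tin above 0.6 m/s) or (horizontal distance between shallow_tin and carrier_seat below 0.02 m and z of shallow_tin in the frame of carrier_seat below 0.06 m and linear speed of shallow_tin above 0.6 m/s)).
It fails at once if the egg is taken out of its bay (distance of egg_tan from where it was at the start of the episode above 0.04 m).
It also fails if it takes over 64 s, if anything falls off the work surface, if the arm or the gripper's body presses on something with over 40 N, if the wrist force passes 120 N, or if a joint passes its speed limit or range.

ROBOT

A 7-joint arm with a two-finger parallel gripper is mounted at the origin on a cart in front of the work surface, level with it; the furniture and walls round the work are solid. World frame = base frame: x ahead of the robot, y to its left, z up, the work surface at z = 0. Lengths are in m, angles in rad, forces in N, time in s.
With the tool pointing down it reaches from about 0.4 to 0.85 m from the base axis. Payload 10.4 kg.
Tool frame: the origin (TCP) lies at the very end of the fingers, on their centre line; the grasp point (between the pads) lies 19 mm behind it (r.tcp_to_grasp is the distance from the TCP to the grasp point, in m); z points along the fingers, y is the line along which they close (so a half turn about z gives the same grasp; the last joint's range is limited). The gripper opens to 85 mm and grips with 20 to 120 N. Pads are 22 mm wide; open, the fingers measure 114 mm over their backs; the gripper's body (76 mm by 85 mm) begins 54 mm behind the grasp point. The pads swing forward as they close: fully open they stand 13 mm farther back than shut.
Start: joints at [1.246, 0.332, -0.065, 1.46, 0.022, 1.35, -0.088], TCP at [0.186, -0.597, 0.2] pointing down, gripper open.
Joint ranges: [-2.6, 2.6], [-0.5, 2.12], [-1.47, 1.34], [0.16, 2.42], [-1.27, 4.41], [0.06, 2.06], [-2.6, 2.6]. Speed limits (rad/s): [2.22, 2.22, 2.79, 2.79, 3.14, 3.14, 3.14].

INTERFACE

Orientations are given as a unit quaternion [w, x, y, z].
In Python, from workcell import r, imaging gives the robot as it stands.
- The arm moves only by the shell command python3 -m pendant 'ROWS' [OPENING]. ROWS is JSON, one flat list of numbers, 4 for each row, row after row: the shift along the tool's x, y, z in mm, then the turn about the tool's z in rad. A call has 1 to 5 rows; each row is the pose to reach, as a shift and turn from the pose commanded when the call began, along the tool's axes at that moment; what a row does not reach only later rows make up. A row lasts 1/8 s, in which the tool goes at most 62.5 mm and 10.7 degrees, less where a joint would pass 70% of its speed; a pose out of reach is approached as far as the arm can. A call with a gripper value outside its range is refused whole. OPENING is the closure, from 0 (fully open) to 1 (shut), set as the call begins (- or left out, the last holds). The fingers move at their own pace and stop on an object; the grip force is fixed at half the most. Time passes only in rows, so rows that repeat a pose let the fingers close. It gives the time, the measured TCP pose, the force, the opening and the grip force at its end, in the units of the state.
- r.observe(): the state, without advancing time (a new reading comes with each control period).
- imaging.get_image(name): name is "side" or "top" or "wrist"; returns a dict with "pixels" (384x512x3 uint8, blue, green, red), "z_map" (384x512 float32, m along the optical axis (not along the pixel's ray), 0 where there is no reading), "fx", "fy", "cx", "cy" (pixels), "k1" (the pictures are not rectified: a ray, as slopes to the right and down, at radius r is drawn at 1 + k1 r^2 times it, then the intrinsics apply), "eye" and "rotation" of the camera in the world; the wrist camera has in their place "tool_from_camera" (4x4, takes a point from camera to tool coordinates, whose origin is the TCP and whose axes are the flange's). Camera axes: x right, y up, looking along -z (the intrinsics and any distortion apply to the point x, -y, -z); pixel columns grow to the right and rows downward; lengths in m; the calibration is good to about 2 mm. A picture is of the moment at which its call begins: read the wrist's pose just before it.
- r.job_done(): hands the job in; it is judged then, once.
The state is a dict: "t": time; "joints": joint angles; "qvel": joint speeds; "effort": joint torques, N m; "tcp_pos": TCP position; "ee_rot": TCP orientation; "contact_force": force on the tool from outside, world axes, zero at the start; "wrist_torque": the same for the moment, N m; "finger_gap": opening from 0.0 (shut) to 1.0 (fully open); "grip_force": force on a finger pad.
Only numpy, scipy, OpenCV 4.12 (cv2) and the standard library are available. Lean on these libraries where they do the work, as an engineer would, in place of code of your own. Each camera call takes 0.05 s, during which the arm holds its last target. There are 200 camera calls.

## Working session

There is one attempt and no reset: what is moved stays moved. The work goes in short steps, Python scripts to look and compute and a shell command to move; the robot and the scene stay as the last step left them, time stands still between calls to the robot, and variables do not carry over. Pictures are saved under pics/ and viewed, at most 13 in all, crops included, and the job is handed in when it is done.

```bash
ls; mkdir -p pics
python3 - <<'E'
from workcell import r, imaging
import cv2, numpy as np
s=r.observe(); print({k:np.round(v,3).tolist() if not isinstance(v,(int,float)) else v for k,v in s.items()}, r.tcp_to_grasp)
ims=[]
for n in ["top","side"]:
    d=imaging.get_image(n); np.save(f"pics/{n}.npy",d,allow_pickle=True); cv2.imwrite(f"pics/{n}0.png",d["pixels"]); print(n,{k:(np.round(v,4).tolist() if isinstance(v,np.ndarray) else v) for k,v in d.items() if k not in("pixels","z_map")})
E
```

```text
pics
{'t': 0.0, 'joints': [1.246, 0.333, -0.065, 1.461, 0.022, 1.35, -0.088], 'qvel': [0.002, -0.0, 0.001, -0.001, -0.0, 0.001, 0.0], 'effort': [0.001, -62.545, 0.049, -39.161, 0.016, 0.01, 0.0], 'tcp_pos': [0.186, -0.596, 0.199], 'ee_rot': [-0.001, 0.989, 0.15, -0.0], 'contact_force': [-0.483, 0.363, -0.284], 'wrist_torque': [-0.005, 0.03, 0.02], 'grip_force': 0.0, 'finger_gap': 0.9989871653971536} 0.0187
top {'fx': 380.34264904490533, 'fy': 380.34264904490533, 'cx': 258.3713754110823, 'cy': 186.13523153136353, 'k1': -0.06026394782141211, 'eye': [0.3121, -0.1519, 1.1905], 'rotation': [0.7097, 0.0697, -0.0609, -0.6984]}
side {'fx': 414.78885388845566, 'fy': 414.78885388845566, 'cx': 261.3800636623232, 'cy': 195.26155543975744, 'k1': -0.10838948438115811, 'eye': [0.2363, 1.2307, 0.7476], 'rotation': [-0.0808, -0.0595, 0.5315, 0.8411]}
```

View pics/top0.png

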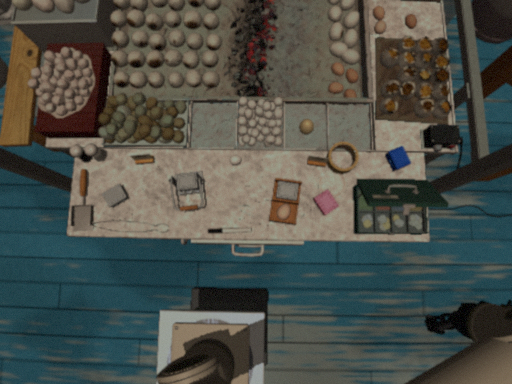

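View pics/side0.png

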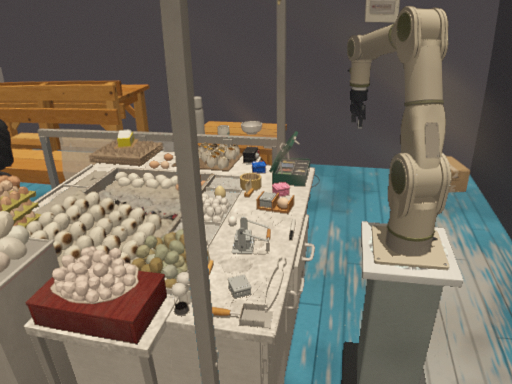

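Top view: the carrier is at (188,183), its handle folded toward the robot with the grip at (188,208). The caddy is at (285,201), with a grey tin in the far bay (288,190) and the egg in the near bay (285,211).

Candidates for the deep tin:
- Grey at (288,190): fits, being bare steel and in the caddy.
- Blue at (399,158): excluded by colour.
- Pink at (326,202): excluded by colour.

Candidates for the shallow tin:
- Grey at (115,195): fits, standing on the counter left of the carrier.
- Grey pan with handle at (81,215): does not fit, since it's an implement.

```bash
cat > h.py <<'E'
from workcell import r, imaging
import cv2, numpy as np
from scipy.spatial.transform import Rotation as R
def q(w): return R.from_quat([w[1],w[2],w[3],w[0]])
def tcp(): 
    s=r.observe(); T=np.eye(4); T[:3,:3]=q(s["ee_rot"]).as_matrix(); T[:3,3]=s["tcp_pos"]; return T
def shot(n,name=None):
    T=tcp() if n=="wrist" else None
    d=imaging.get_image(n)
    if n=="wrist": M=T@np.array(d["tool_from_camera"])
    else:
        M=np.eye(4); M[:3,:3]=q(d["rotation"]).as_matrix(); M[:3,3]=d["eye"]
    d["M"]=M
    if name: cv2.imwrite(f"pics/{name}.png",d["pixels"]); np.save(f"pics/{name}.npy",d,allow_pickle=True)
    return d
def load(name): return np.load(f"pics/{name}.npy",allow_pickle=True).item()
def slopes(d,uv):
    uv=np.atleast_2d(np.asarray(uv,float)); p=(uv-[d["cx"],d["cy"]])/[d["fx"],d["fy"]]
    s=p.copy()
    for _ in range(20): s=p/(1+d["k1"]*(s**2).sum(1,keepdims=True))
    return s
def rays(d,uv):
    s=slopes(d,uv); v=np.c_[s[:,0],-s[:,1],-np.ones(len(s))]
    return d["M"][:3,3], v@d["M"][:3,:3].T
def plane(d,uv,z):
    o,v=rays(d,uv); return o+v*((z-o[2])/v[:,2:])
def depth(d,uv):
    o,v=rays(d,uv); i=np.round(np.atleast_2d(uv)).astype(int); return o+v*d["z_map"][i[:,1],i[:,0]][:,None]
def tri(d1,u1,d2,u2):
    o1,v1=rays(d1,u1); o2,v2=rays(d2,u2); v1=v1[0];v2=v2[0]
    a,b=np.linalg.lstsq(np.c_[v1,-v2],o2-o1,rcond=None)[0]; p,s=o1+a*v1,o2+b*v2
    return (p+s)/2, np.linalg.norm(p-s)
def rect(d,mask,z=None):
    "largest blob -> centre uv, corners uv"
    c=max(cv2.findContours(mask.astype(np.uint8),cv2.RETR_EXTERNAL,cv2.CHAIN_APPROX_NONE)[0],key=cv2.contourArea)
    return c[:,0,:].astype(float)
E
python3 - <<'E'
from h import *
d=shot("top","top1"); e=shot("side","side1")
for n,u in dict(tin=(288,190),egg=(285,211),caddy=(285,201),shal=(115,195),carr=(188,181),grip=(188,208)).items():
    print(n,depth(d,u).round(3))
for n,u in dict(shal=(239,284),carrtop=(243,238),grip=(268,233),tin=(268,199),egg=(285,201)).items(): print('side',n,depth(e,u).round(3))
p=d["pixels"]; c1=cv2.resize(p[160:230,60:220],(800,350),interpolation=2); c2=cv2.resize(p[160:230,260:340],(400,350),interpolation=2); c3=cv2.resize(e["pixels"][170:310,210:310],(400,560)[::1])[:250]
cv2.imwrite("pics/crop1.png",np.vstack([c1[:300],np.hstack([c2[:300],cv2.resize(e["pixels"][170:310,220:320],(400,300))])]))
E
```

```text
tin [[ 0.515 -0.226  0.047]]
egg [[ 0.451 -0.217  0.049]]
caddy [[ 0.481 -0.217  0.046]]
shal [[0.494 0.312 0.032]]
carr [[0.539 0.081 0.048]]
grip [[0.454 0.074 0.06 ]]
side shal [[0.493 0.33  0.032]]
side carrtop [[0.532 0.123 0.055]]
side grip [[0.458 0.078 0.055]]
side tin [[ 0.51  -0.198  0.043]]
side egg [[ 0.444 -0.205  0.036]]
```

View pics/crop1.png

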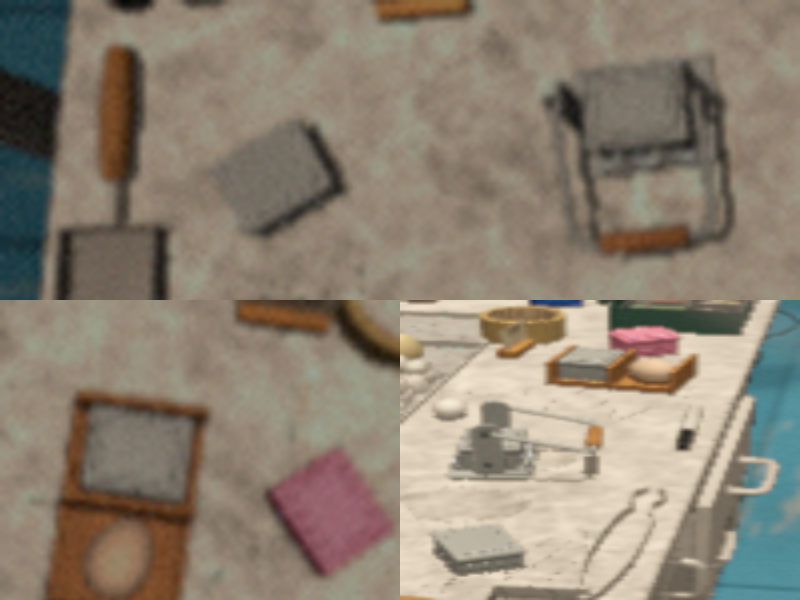

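The crop confirms both: a bare-steel beaded tin in the caddy's far bay with the egg in the near bay (side crop, (595,365) and (650,370)), and the flat shallow tin alone at crop (278,178). The handle is folded toward the robot.

```bash
cat >> h.py <<'E'
def go(x,y,z,yaw=None):
    T=tcp(); f=np.arctan2(T[1,0],T[0,0]); d=T[:3,:3].T@(np.array([x,y,z])-T[:3,3])*1000
    t=0 if yaw is None else -((yaw-f+np.pi/2)%np.pi-np.pi/2)
    print("shift",d.round(1),"turn",round(t,3),"yaw now",round(f,3),"j7",r.observe()["joints"][6].round(3) if hasattr(r.observe()["joints"],'round') else round(r.observe()["joints"][6],3))
E
python3 - <<'E'
from h import *
d=shot("wrist"); print(np.round(d["tool_from_camera"],3).tolist(), d["fx"],d["k1"])
d=load("top1")
# yaws from top view: caddy far edge and carrier grip, shallow edges
def ang(u,v,z):
    p=plane(d,[u,v],z); w=p[1]-p[0]; return np.degrees(np.arctan2(w[1],w[0])).round(1)
print("caddy y",ang((260+80/5,160+95/5),(260+205/5,160+110/5),.046),"grip",ang((60+600/5,160+242/5),(60+690/5,160+233/5),.055),"shal",ang((60+210/5,160+168/5),(60+300/5,160+120/5),.03))
go(.46,-.225,.26,0)
E
```

```text
[[-0.001, 0.946, 0.324, 0.084], [1.0, 0.001, 0.0, 0.001], [-0.0, 0.324, -0.946, -0.173], [0.0, 0.0, 0.0, 1.0]] 333.089345961526 0.00792612542300021
caddy y -96.1 grip -83.3 shal -60.3
shift [ 372.3 -273.3  -60.2] turn 0.302 yaw now 0.302 j7 -0.088
```

```bash
python3 -m pendant '[60,-40,-20,0.1, 120,-80,-30,0.2, 175,-125,-40,0.3, 230,-165,-40,0.41, 280,-205,-40,0.41]'; python3 -c "
from h import *
go(.515,-.225,.2,-.106)"
```

```text
t: 0.88
tcp_pos: [0.3713, -0.3476, 0.2398]
ee_rot: [0.0, 0.998, -0.055, 0.0]
contact_force: [0.3, -0.7, 0.0]
finger_gap: 1.004
grip_force: 0.0
shift [ 129.4 -137.7   39.8] turn -0.004 yaw now -0.11 j7 -1.031
```

```bash
python3 -m pendant '[40,-40,10,0, 80,-80,20,0, 115,-115,30,0, 129,-137,40,0, 129,-137,40,0]'; python3 -c "
from h import *
d=shot('wrist','w1'); print(tcp()[:3,3])"
```

```text
t: 1.5
tcp_pos: [0.514, -0.2246, 0.1984]
ee_rot: [-0.001, 0.999, -0.052, -0.001]
contact_force: [-0.2, -0.4, 0.5]
finger_gap: 1.001
grip_force: 0.0
[ 0.51325235 -0.22667311  0.19899402]
```

View pics/w1.png

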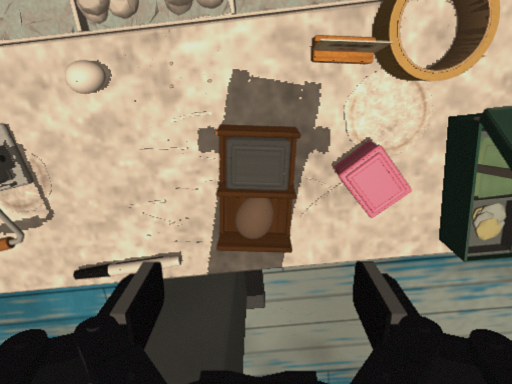

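Wrist view: caddy (218–300, 125–250), grey beaded tin in the far bay, about (227–293, 137–190), egg at (255,217), pink decoy at (373,180). The measurement uses the low-saturation blob in the bay.

```bash
cat >> h.py <<'E'
def box(d,mask,z):
    "world centre, size, and yaw of the long axis as the body's y, of the largest blob on plane z"
    c=rect(d,mask); P=plane(d,c,z)[:,:2]
    (cx,cy),(w,h),a=cv2.minAreaRect((P*1000).astype(np.float32)); 
    a=np.radians(a); 
    yaw=(a if h>w else a+np.pi/2); yaw=(yaw+np.pi/2)%np.pi-np.pi/2
    m=cv2.moments(mask.astype(np.uint8),True)
    return np.array([cx,cy])/1000,sorted([w,h]),yaw
def roi(m,x0,x1,y0,y1):
    o=np.zeros_like(m); o[y0:y1,x0:x1]=m[y0:y1,x0:x1]; return o
def big(m):
    n,l,s,_=cv2.connectedComponentsWithStats(m.astype(np.uint8)); return l==1+np.argmax(s[1:,4])
E
python3 - <<'E'
from h import *
d=load("w1"); hsv=cv2.cvtColor(d["pixels"],cv2.COLOR_BGR2HSV)
m=roi((hsv[...,1]<70).astype(np.uint8),215,303,122,192); m=cv2.morphologyEx(m,cv2.MORPH_OPEN,np.ones((5,5)))
m=big(m); ys,xs=np.nonzero(m); print("ext",xs.min(),xs.max(),ys.min(),ys.max(), m.sum())
print(box(d,m,.046))
b=roi(((hsv[...,0]<20)&(hsv[...,1]>90)).astype(np.uint8),200,320,110,260)
ys,xs=np.nonzero(big(b)); print("brown",xs.min(),xs.max(),ys.min(),ys.max())
print(box(d,cv2.morphologyEx(big(b).astype(np.uint8),cv2.MORPH_CLOSE,np.ones((15,15))),.046))
print("z",np.median(depth(d,[[u,v] for u in range(245,275,5) for v in range(150,180,5)])[:,2]), depth(d,[[222,160],[297,160],[85,77]]).round(3))
E
```

```text
ext 227 289 137 189 3176
(array([ 0.52016669, -0.22509286]), [52.80152130126953, 61.47761154174805], np.float64(-0.13334247840944968))
brown 215 300 124 252
(array([ 0.49047388, -0.22007625]), [83.11087036132812, 136.85826110839844], np.float64(1.4325941120282701))
z 0.04738944825295743 [[ 0.52  -0.186  0.012]
 [ 0.509 -0.269 -0.001]
 [ 0.619 -0.066  0.027]]
```

```bash
python3 -c "
from h import *
go(.521,-.225,.1,-.136)"
```

```text
shift [ 7.6 -2.5 99. ] turn 0.029 yaw now -0.107 j7 -1.407
```

```bash
python3 -m pendant '[5,-2,40,0.029, 7,-2,80,0.029, 7,-2,99,0.029, 7,-2,99,0.029]'
python3 - <<'E'
from h import *
d=shot('wrist','w2'); T=tcp(); print(T[:3,3])
hsv=cv2.cvtColor(d["pixels"],cv2.COLOR_BGR2HSV)
m=(hsv[...,1]<70)&(np.abs(d["z_map"]-np.nanmedian(d["z_map"][150:260,220:290]))<.02)
m=cv2.morphologyEx(m.astype(np.uint8),cv2.MORPH_OPEN,np.ones((5,5)))
b=((hsv[...,0]<20)&(hsv[...,1]>90)).astype(np.uint8)
for k,mm in (("grey",m),("brown",b)):
    g=big(mm); ys,xs=np.nonzero(g); print(k,xs.min(),xs.max(),ys.min(),ys.max(),g.sum())
g=big(m); print(box(d,g,.046))
# two-view height of the tin's centre
d1=load("w1"); h1=cv2.cvtColor(d1["pixels"],cv2.COLOR_BGR2HSV)
m1=big(cv2.morphologyEx(roi((h1[...,1]<70).astype(np.uint8),215,303,122,192),cv2.MORPH_OPEN,np.ones((5,5))))
c=lambda k:cv2.minAreaRect(rect(None,k).astype(np.float32))[0]
print(tri(d1,c(m1),d,c(g)))
go(.521,-.225,.013,-.136)
E
```

```text
t: 2.05
tcp_pos: [0.5195, -0.2266, 0.1]
ee_rot: [-0.0, 0.998, -0.069, -0.001]
contact_force: [-0.4, -0.0, 0.6]
finger_gap: 0.999
grip_force: 0.0
[ 0.52048666 -0.22671758  0.10128972]
grey 75 385 0 89 14573
brown 194 313 147 315 10923
(array([ 0.62600861, -0.22291534]), [50.223819732666016, 192.66546630859375], np.float64(-0.12871923075707237))
(array([ 0.59434086, -0.23868721,  0.35390887]), np.float64(0.010206903597819708))
shift [ 0.2 -1.8 88.3] turn -0.002 yaw now -0.138 j7 -1.473
```

View pics/w2.png

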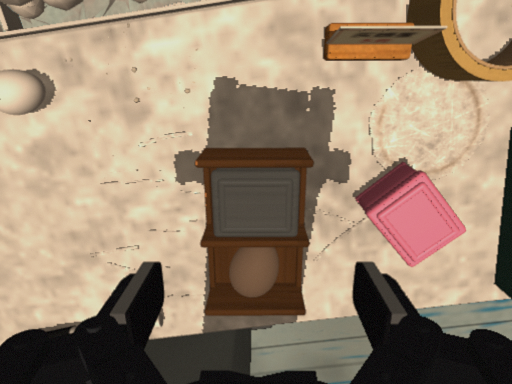

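The tin in this view spans (211–300, 166–238). My mask took the counter shadow, so I'll redo it inside that region.

Run:
```python
from h import *
k5=np.ones((5,5)); 
def tin(n,*a):
    d=load(n); h=cv2.cvtColor(d["pixels"],cv2.COLOR_BGR2HSV)
    return d,big(cv2.morphologyEx(roi((h[...,1]<70).astype(np.uint8),*a),cv2.MORPH_OPEN,k5))
d1,m1=tin("w1",215,303,122,192); d2,m2=tin("w2",205,304,165,242)
c=lambda k:cv2.minAreaRect(rect(None,k).astype(np.float32))[0]
ys,xs=np.nonzero(m2); print(xs.min(),xs.max(),ys.min(),ys.max()); print(box(d2,m2,.046)); print(tri(d1,c(m1),d2,c(m2)))
```

```text
212 299 168 235
(array([ 0.52063782, -0.22501318]), [51.82860565185547, 62.19774627685547], np.float64(-0.13929810555519406))
(array([ 0.51953745, -0.2249663 ,  0.04047797]), np.float64(0.00021500135129146105))
```

```bash
python3 -m pendant '[0,-2,40,0, 0,-2,70,0, 0,-2,88,0, 0,-2,88,0]' && python3 -m pendant '[0,0,0,0, 0,0,0,0, 0,0,0,0, 0,0,0,0, 0,0,0,0]' 1
```

```text
t: 2.6
tcp_pos: [0.5207, -0.2241, 0.0125]
ee_rot: [-0.0, 0.998, -0.069, -0.0]
contact_force: [-0.1, -0.7, -0.8]
finger_gap: 0.996
grip_force: 0.0
t: 3.22
tcp_pos: [0.5247, -0.2255, 0.0168]
ee_rot: [0.002, 0.998, -0.069, 0.004]
contact_force: [0.3, 0.6, 22.3]
finger_gap: 0.0
grip_force: 11.2
```

Run:
```python
from h import *
print({k:np.round(v,3) for k,v in r.observe().items()})
d=shot('wrist','w3'); e=shot('side'); 
cv2.imwrite("pics/w3c.png",np.vstack([np.hstack([cv2.resize(d["pixels"],(400,300)),cv2.resize(d["pixels"][190:384,140:400],(400,300))]),cv2.resize(e["pixels"][140:260,200:360],(400,300)).repeat(2,1)]))
```

```text
{'t': np.float64(3.225), 'joints': array([ 0.63 ,  0.408, -0.364,  1.791,  0.174,  0.965, -1.513]), 'qvel': array([-0.002,  0.   , -0.   , -0.001, -0.003,  0.   ,  0.001]), 'effort': array([ 5.2700e-01, -4.7475e+01, -2.7940e+00, -2.4093e+01,  1.6300e-01,
        5.0000e-02,  1.0000e-03]), 'tcp_pos': array([ 0.525, -0.225,  0.017]), 'ee_rot': array([ 0.002,  0.998, -0.069,  0.004]), 'contact_force': array([ 0.327,  0.596, 22.324]), 'wrist_torque': array([-0.027,  0.069, -0.071]), 'grip_force': np.float64(11.191), 'finger_gap': np.float64(0.0)}
```

View pics/w3c.png

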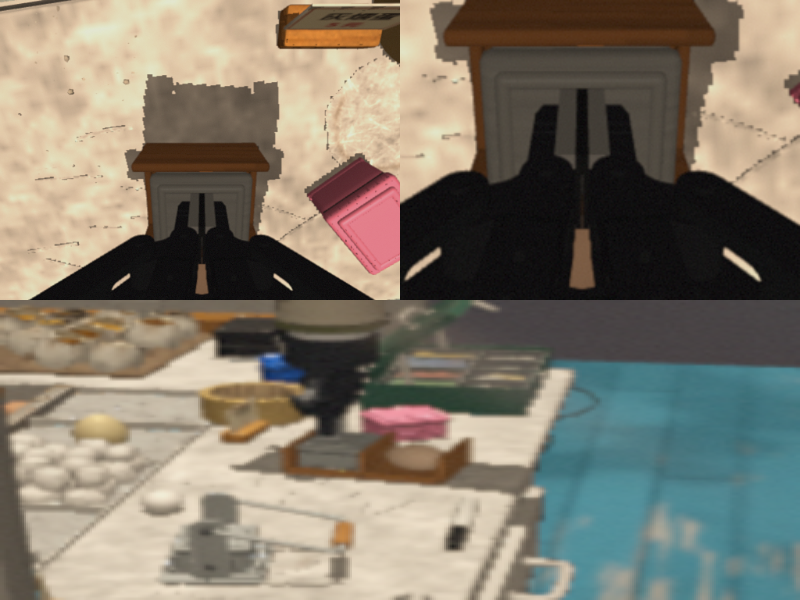

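The fingers shut on top of the lid: the tips are at wrist pixel about (257,248), on the tin, which looks undisturbed. I'll check where the tips really are in the tool frame.

Run:
```python
from h import *
d=load("w3"); C=np.array(d["tool_from_camera"])
def tool(d,uv):
    s=slopes(d,uv); i=np.atleast_2d(uv); z=d["z_map"][i[:,1],i[:,0]][:,None]
    return (np.c_[s[:,0],-s[:,1],-np.ones(len(s))]*z)@C[:3,:3].T+C[:3,3]
print(tool(d,[[u,v] for u in (245,250,264,270) for v in (246,252,258,264)]).round(4)[:, :])
print("open w2",tool(load("w2"),[[150,265],[150,275],[372,265],[372,275]]).round(4))
print("tin top",tool(d,[[210,250],[310,250],[257,230]]).round(4), depth(d,[[210,250],[310,250],[257,230]]).round(4))
```

```text
[[ 0.0096 -0.0059 -0.0301]
 [ 0.0843  0.0004 -0.1735]
 [ 0.0118 -0.0053 -0.0455]
 [ 0.0113 -0.0051 -0.0496]
 [ 0.0102 -0.0035 -0.0312]
 [ 0.0116 -0.0033 -0.0398]
 [ 0.0112 -0.0032 -0.0443]
 [ 0.0114 -0.003  -0.0498]
 [ 0.01    0.0032 -0.0308]
 [ 0.0111  0.0031 -0.0389]
 [ 0.0113  0.003  -0.0446]
 [ 0.0112  0.0029 -0.0495]
 [ 0.0104  0.006  -0.0315]
 [ 0.012   0.0057 -0.0404]
 [ 0.0113  0.0056 -0.0445]
 [ 0.0112  0.0054 -0.0495]]
open w2 [[ 0.0118 -0.0447 -0.0511]
 [ 0.0116 -0.0425 -0.0585]
 [ 0.0116  0.048  -0.051 ]
 [ 0.0113  0.0457 -0.0581]]
tin top [[ 0.0085 -0.0225 -0.0319]
 [ 0.0079  0.0253 -0.0309]
 [ 0.0168 -0.0001 -0.0275]] [[ 0.5359 -0.2042  0.0487]
 [ 0.5288 -0.2514  0.0478]
 [ 0.5412 -0.2275  0.0444]]
```

The real fingertips are at tool z = −31 mm when shut and about −45 mm when open, so the gripper is about 31 mm shorter than the reported TCP. The contact on the lid agrees with this, and I'll allow for it. Backing off and opening.

```bash
python3 -m pendant '[0,0,-20,0, 0,0,-55,0, 0,0,-55,0]' && python3 -m pendant '[0,0,0,0, 0,0,0,0, 0,0,0,0, 0,0,0,0]' 0
python3 - <<'E'
from h import *
d=shot('wrist','w4'); C=np.array(d["tool_from_camera"]); print(tcp()[:3,3])
vv,uu=np.mgrid[0:384:2,0:512:2]; uv=np.c_[uu.ravel(),vv.ravel()]; s=slopes(d,uv); z=d["z_map"][uv[:,1],uv[:,0]][:,None]
P=((np.c_[s[:,0],-s[:,1],-np.ones(len(s))]*z)@C[:3,:3].T+C[:3,3])[z[:,0]>0]
g=P[(P[:,2]>-.14)&(P[:,2]<-.0)&(np.abs(P[:,0])<.04)]
for a in np.arange(-.075,.08,.01):
    k=g[(g[:,1]>a)&(g[:,1]<=a+.01)]
    if len(k): print(round(a,3),"maxz",k[:,2].max().round(4))
h=cv2.cvtColor(d["pixels"],cv2.COLOR_BGR2HSV)
W=depth(d,uv[z[:,0]>0]) 
t=(h[uv[:,1],uv[:,0],1]<70)[z[:,0]>0]&(np.hypot(W[:,0]-.5206,W[:,1]+.225)<.045)&(np.abs(W[:,2]-.046)<.008)
(c,wh,a)=cv2.minAreaRect((W[t,:2]*1000).astype(np.float32)); print("tin",c,wh,a)
go(.5206,-.225,-.02,-.138)
E
```

```text
t: 3.7
tcp_pos: [0.5229, -0.2247, 0.0709]
ee_rot: [0.001, 0.998, -0.069, 0.003]
contact_force: [-0.1, -0.1, -0.2]
finger_gap: 0.001
grip_force: 0.0
t: 4.2
tcp_pos: [0.5205, -0.2238, 0.067]
ee_rot: [-0.0, 0.998, -0.069, -0.0]
contact_force: [0.5, 0.4, 0.3]
finger_gap: 0.843
grip_force: 0.0
[ 0.5205972  -0.22386742  0.06707247]
-0.075 maxz -0.0869
-0.065 maxz -0.0817
-0.055 maxz -0.0467
-0.045 maxz -0.0388
-0.035 maxz -0.0868
-0.025 maxz -0.1033
-0.015 maxz -0.1032
-0.005 maxz -0.1044
0.005 maxz -0.1032
0.015 maxz -0.1035
0.025 maxz -0.0884
0.035 maxz -0.0393
0.045 maxz -0.0459
0.055 maxz -0.0808
0.065 maxz -0.0859
tin (518.765869140625, -224.39944458007812) (63.100154876708984, 51.420616149902344) 82.40067291259766
shift [ 0.2  1.1 87.1] turn 0.001 yaw now -0.137 j7 -1.49
```

The whole gripper sits 31 mm back (body at −103 mm), and the tin has not moved. Descending to tip height.

```bash
python3 -m pendant '[0,1,40,0, 0,1,70,0, 0,1,87,0, 0,1,87,0]' 0 && python3 -m pendant '[0,0,0,0, 0,0,0,0, 0,0,0,0, 0,0,0,0, 0,0,0,0]' 1
```

```text
t: 4.75
tcp_pos: [0.52, -0.2246, -0.0204]
ee_rot: [-0.0, 0.998, -0.068, -0.001]
contact_force: [-0.4, 0.5, -0.3]
finger_gap: 1.003
grip_force: 0.0
t: 5.38
tcp_pos: [0.5219, -0.2253, -0.018]
ee_rot: [0.0, 0.998, -0.069, 0.001]
contact_force: [-0.1, 0.3, 6.4]
finger_gap: 0.736
grip_force: 67.0
```

```bash
python3 -m pendant '[0,0,-10,0, 0,0,-40,0, 0,0,-75,0, 0,0,-75,0]'; python3 -c "
from h import *
go(.505,-.075,.055,.117);go(.505,-.075,-.024,.117)"
```

```text
t: 5.88
tcp_pos: [0.5224, -0.2256, 0.0584]
ee_rot: [0.001, 0.998, -0.069, 0.002]
contact_force: [0.4, 0.1, -4.4]
finger_gap: 0.738
grip_force: 68.7
shift [ -37.8 -146.8    3. ] turn -0.254 yaw now -0.137 j7 -1.493
shift [ -38.2 -146.9   82. ] turn -0.254 yaw now -0.137 j7 -1.493
```

```bash
python3 -m pendant '[-10,-40,0,-0.06, -20,-80,0,-0.13, -30,-120,0,-0.2, -38,-147,5,-0.254, -38,-147,5,-0.254]'; python3 -c "
from h import *
go(.505,-.075,-.022,.117)"
```

```text
t: 6.5
tcp_pos: [0.5021, -0.0718, 0.0493]
ee_rot: [-0.0, 0.998, 0.06, -0.001]
contact_force: [0.5, -1.5, -3.8]
finger_gap: 0.735
grip_force: 68.3
shift [ 2.7  3.6 71.3] turn 0.004 yaw now 0.121 j7 -1.516
```

```bash
python3 -m pendant '[0,0,30,0, 0,0,60,0, 0,0,68,0, 0,0,71,0, 0,0,73,0]';  python3 -m pendant '[0,0,0,0, 0,0,1,0]'
```

```text
t: 7.12
tcp_pos: [0.5038, -0.0744, -0.0219]
ee_rot: [0.0, 0.998, 0.058, 0.001]
contact_force: [-1.0, -0.1, -3.3]
finger_gap: 0.735
grip_force: 68.1
t: 7.38
tcp_pos: [0.5035, -0.0742, -0.0231]
ee_rot: [0.0, 0.998, 0.058, 0.001]
contact_force: [-0.2, -1.2, -3.4]
finger_gap: 0.739
grip_force: 68.1
```

```bash
python3 -m pendant '[0,0,1,0, 0,0,2,0, 0,0,3,0, 0,0,3,0]'
```

```text
t: 7.88
tcp_pos: [0.5033, -0.0743, -0.0241]
ee_rot: [0.001, 0.998, 0.058, -0.0]
contact_force: [-17.4, 1.7, 34.3]
finger_gap: 0.736
grip_force: 73.3
```

```bash
python3 -m pendant '[0,0,-2,0, 0,0,-2,0, 0,0,-2,0, 0,0,-2,0]' 0; python3 -m pendant '[0,0,-40,0, 0,0,-100,0, 0,0,-150,0, 0,0,-150,0]'
python3 - <<'E'
from h import *
d=shot('wrist','w5'); print(tcp()[:3,3])
cv2.imwrite("pics/w5.png",d["pixels"])
E
```

```text
t: 8.38
tcp_pos: [0.503, -0.0741, -0.0248]
ee_rot: [-0.0, 0.998, 0.058, -0.0]
contact_force: [-0.2, -0.1, -0.5]
finger_gap: 1.0
grip_force: 0.0
t: 8.88
tcp_pos: [0.5056, -0.0743, 0.1292]
ee_rot: [0.001, 0.998, 0.058, 0.003]
contact_force: [-0.9, 0.1, -0.6]
finger_gap: 1.002
grip_force: 0.0
[ 0.5040842  -0.07433815  0.12671605]
```

View pics/w5.png

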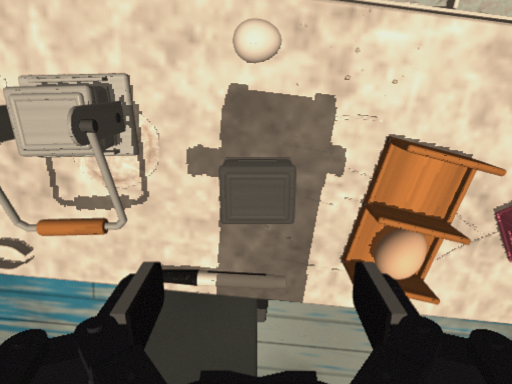

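The deep tin stands upright on the counter at (219–296, 163–224). The carrier is at left: lid (7–85, 88–155), strap with hinge boss (97,125), grip (70,227). Next I'll view the carrier from straight above.

Run:
```python
from h import *
d=load("w5"); h=cv2.cvtColor(d["pixels"],cv2.COLOR_BGR2HSV)
vv,uu=np.mgrid[0:384,0:512]; uv=np.c_[uu.ravel(),vv.ravel()]; uv=uv[d["z_map"].ravel()>0]; W=depth(d,uv)
t=(np.hypot(W[:,0]-.504,W[:,1]+.074)<.05)&(np.abs(W[:,2]-.041)<.006)
c,wh,a=cv2.minAreaRect((W[t,:2]*1000).astype(np.float32)); print("tin",c,wh,a,np.median(W[t,2]))
go(.53,.08,.16,.117)
```

```text
tin (500.04766845703125, -74.6305160522461) (51.53813171386719, 64.05323791503906) 6.653726100921631 0.04106868373702094
shift [  43.8 -150.2  -33.4] turn -0.0 yaw now 0.117 j7 -1.472
```

```bash
python3 -m pendant '[10,-40,-10,0, 20,-80,-20,0, 32,-120,-33,0, 44,-150,-33,0, 44,-150,-33,0]'
python3 - <<'E'
from h import *
d=shot('wrist','w6'); print(tcp()[:3,3]); h=cv2.cvtColor(d["pixels"],cv2.COLOR_BGR2HSV)
vv,uu=np.mgrid[0:384,0:512]; uv=np.c_[uu.ravel(),vv.ravel()]; uv=uv[d["z_map"].ravel()>0]; W=depth(d,uv)
def part(t,n):
    m=np.zeros((384,512),np.uint8); m[uv[t][:,1],uv[t][:,0]]=1; m=big(m); ys,xs=np.nonzero(m); P=depth(d,np.c_[xs,ys])
    c,wh,a=cv2.minAreaRect((P[:,:2]*1000).astype(np.float32)); print(n,np.round(c,1),np.round(wh,1),round(a,1),"z",np.median(P[:,2]).round(4),"px",xs.min(),xs.max(),ys.min(),ys.max(),len(xs))
near=np.hypot(W[:,0]-.54,W[:,1]-.08)<.075
part(near&(np.abs(W[:,2]-.048)<.005),"lid")
part(near&(np.abs(W[:,2]-.006)<.004),"base")
for lab in (1,-1): part(near&(np.abs(W[:,2]-.089)<.007)&((W[:,1]-.08)*lab>0),"strap")
o=(h[...,0]<18)&(h[...,1]>130); t=o[uv[:,1],uv[:,0]]&(np.hypot(W[:,0]-.455,W[:,1]-.075)<.05)
part(t,"grip"); go(.5,-.075,.12,1.688)
E
```

```text
t: 9.55
tcp_pos: [0.5285, 0.0828, 0.1567]
ee_rot: [-0.001, 0.998, 0.061, -0.001]
contact_force: [-0.5, -0.3, 0.4]
finger_gap: 0.996
grip_force: 0.0
[0.52844975 0.08074521 0.15667972]
lid [543.   85.7] [52.6 64. ] 8.0 z 0.0492 px 219 293 134 193 4196
base [562.1  88.3] [32.6 92.3] 7.5 z 0.0072 px 209 303 118 152 1205
strap [537.6 126.6] [24.9 11.9] 8.7 z 0.0861 px 195 211 161 192 252
strap [548.7  45. ] [24.8 11.5] 8.0 z 0.0863 px 302 317 160 191 245
grip [457.8  65. ] [68.7 32.7] 70.9 z 0.0546 px 230 287 246 260 782
shift [-46.6 151.3  36.7] turn -1.569 yaw now 0.119 j7 -1.794
```

View pics/w6.png

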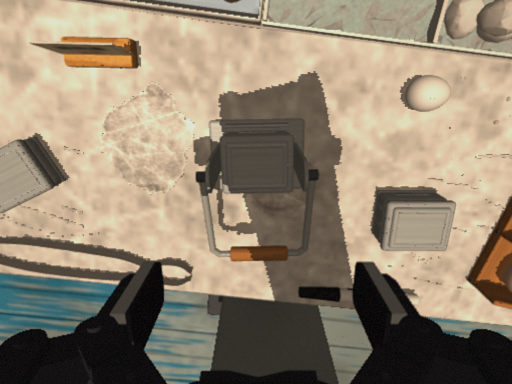

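Lid centre is (0.543, 0.0857) by both the lid blob and the strap midpoint, with yaw about 0.136 and lid rim plus bead at z ≈ 0.049. The shallow tin is at far left, (0–55, 140–210). Now swinging the gripper a quarter turn over the deep tin.

```bash
python3 -m pendant '[-10,30,0,-0.17, -20,60,0,-0.34, -30,90,0,-0.51, -40,120,0,-0.68, -47,151,0,-0.85]'; python3 -c "
from h import *
go(.5,-.0746,.08,1.687)"
```

```text
t: 10.22
tcp_pos: [0.4988, -0.0779, 0.1573]
ee_rot: [-0.0, 0.885, 0.466, -0.001]
contact_force: [-0.7, 0.2, -0.4]
finger_gap: 0.997
grip_force: 0.0
shift [ 3.5 -0.8 77.3] turn -0.717 yaw now 0.97 j7 -0.604
```

```bash
python3 -m pendant '[3,-1,10,-0.17, 3,-1,30,-0.34, 3,-1,50,-0.51, 3,-1,70,-0.68, 3,-1,77,-0.717]'
python3 - <<'E'
from h import *
d=shot('wrist','w7'); vv,uu=np.mgrid[0:384,0:512]; uv=np.c_[uu.ravel(),vv.ravel()]; uv=uv[d["z_map"].ravel()>0]; W=depth(d,uv)
t=(np.hypot(W[:,0]-.5,W[:,1]+.0746)<.05)&(np.abs(W[:,2]-.041)<.006)
c,wh,a=cv2.minAreaRect((W[t,:2]*1000).astype(np.float32)); print("tin",c,wh,a,np.median(W[t,2])); go(c[0]/1000,c[1]/1000,-.025,1.687)
E
```

```text
t: 10.85
tcp_pos: [0.4994, -0.0735, 0.0795]
ee_rot: [-0.001, 0.666, 0.746, -0.001]
contact_force: [-0.7, -0.0, 0.2]
finger_gap: 1.001
grip_force: 0.0
tin (499.0113525390625, -74.64250183105469) (52.03013610839844, 63.99616241455078) 6.50703763961792 0.04122274141359622
shift [ -1.3  -0.4 104.4] turn -0.004 yaw now 1.683 j7 0.034
```

```bash
python3 -m pendant '[-1,0,40,0, -1,0,80,0, -1,0,104,0, -1,0,104,0]' && python3 -m pendant '[0,0,0,0, 0,0,0,0, 0,0,0,0, 0,0,0,0, 0,0,0,0]' 1 && python3 -m pendant '[0,0,-20,0, 0,0,-70,0, 0,0,-130,0, 0,0,-165,0, 0,0,-165,0]'
python3 - <<'E'
from h import *
d=shot('wrist','w8'); C=np.array(d["tool_from_camera"]); T=tcp(); print(T[:3,3])
vv,uu=np.mgrid[0:384,0:512]; uv=np.c_[uu.ravel(),vv.ravel()]; uv=uv[d["z_map"].ravel()>0]; W=depth(d,uv); P=(W-T[:3,3])@T[:3,:3]
h=cv2.cvtColor(d["pixels"],cv2.COLOR_BGR2GRAY)[uv[:,1],uv[:,0]]
# tin top in tool frame
print([ (np.percentile(P[(np.abs(P[:,1])<.02)&(P[:,2]>a)&(P[:,2]<a+.004)][:,0],[0.5,99.5]).round(4).tolist(),a) for a in (-.024,-.02,-.016,-.012) if ((np.abs(P[:,1])<.02)&(P[:,2]>a)&(P[:,2]<a+.004)).sum()>50])
go(.543,.0857,.14,.136+np.pi/2)
E
```

```text
t: 11.4
tcp_pos: [0.5, -0.0736, -0.0237]
ee_rot: [-0.001, 0.667, 0.745, -0.001]
contact_force: [-1.1, -0.9, -0.1]
finger_gap: 1.001
grip_force: 0.0
t: 12.02
tcp_pos: [0.5019, -0.0739, -0.0211]
ee_rot: [0.001, 0.666, 0.746, 0.0]
contact_force: [-4.3, -0.1, 8.0]
finger_gap: 0.597
grip_force: 62.0
t: 12.65
tcp_pos: [0.503, -0.0734, 0.1463]
ee_rot: [0.003, 0.666, 0.746, 0.001]
contact_force: [-0.8, -0.3, -4.3]
finger_gap: 0.598
grip_force: 64.8
[ 0.50171028 -0.07344299  0.1439592 ]
[]
shift [153.5  58.9   3.9] turn -0.023 yaw now 1.684 j7 0.077
```

View pics/w8.png

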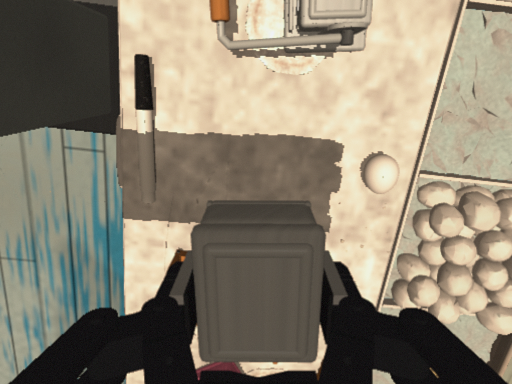

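The held tin is square in the fingers at (193–323, 202–362). I'll measure its lid in the tool frame.

```bash
cat >> h.py <<'E'
def held(d,T):
    m=np.zeros((384,512),np.uint8)
    vv,uu=np.mgrid[0:384,0:512]; uv=np.c_[uu.ravel(),vv.ravel()]; uv=uv[d["z_map"].ravel()>0]; P=(depth(d,uv)-T[:3,3])@T[:3,:3]
    k=(np.abs(P[:,0])<.05)&(np.abs(P[:,1])<.035)&(P[:,2]<-.03)&(P[:,2]>-.085)&(d["pixels"][uv[:,1],uv[:,0]].mean(1)>40)
    m[uv[k][:,1],uv[k][:,0]]=1; zt=np.median(P[k,2]); print("n",k.sum(),"z med",zt.round(4))
    P=P[k]; P=P[np.abs(P[:,2]-zt)<.006]; c,wh,a=cv2.minAreaRect((P[:,:2]*1000).astype(np.float32)); print("tool-frame lid c",np.round(c,1),"wh",np.round(wh,1),round(a,1),"ext",(P.min(0)*1000).round(1),(P.max(0)*1000).round(1))
E
python3 - <<'E'
from h import *
d=load("w8"); T=d["M"]@np.linalg.inv(np.array(d["tool_from_camera"])); held(d,T)
E
```

```text
n 20860 z med -0.0621
tool-frame lid c [-0.5  0.5] wh [64.8 64.7] 89.1 ext [-33.1 -32.1 -68.1] [ 31.7  32.7 -56.1]
```

```bash
python3 -m pendant '[30,12,0,-0.01, 70,27,0,-0.023, 110,42,0,-0.023, 140,54,0,-0.023, 154,59,0,-0.023]'; python3 -m pendant '[0,0,0,0, 0,0,0,0, 0,0,0,0]'
python3 - <<'E'
from h import *
P=[]
for i in range(6):
    d=shot('wrist','w9' if i==0 else None); P.append(tcp())
T=np.mean(P,0); T[:3,:3]=P[0][:3,:3]; print(T[:3,3].round(4),np.std([p[:3,3] for p in P],0).round(4), "yaw",[round(np.arctan2(p[1,0],p[0,0]),4) for p in P][:3])
# carrier straps/base from here
d=load("w9"); vv,uu=np.mgrid[0:384,0:512]; uv=np.c_[uu.ravel(),vv.ravel()]; uv=uv[d["z_map"].ravel()>0]; W=depth(d,uv)
for y,n in ((.1266,"strapL"),(.045,"strapR")):
    t=(np.hypot(W[:,0]-.543,W[:,1]-y)<.03)&(np.abs(W[:,2]-.089)<.007)
    if t.sum()>20: print(n,t.sum(),cv2.minAreaRect((W[t,:2]*1000).astype(np.float32)))
D=T[:3,:3].T@(np.array([.543,.0864,.03])-T[:3,3])*1000; print("shift",D.round(1))
E
```

```text
t: 13.32
tcp_pos: [0.5415, 0.0883, 0.1411]
ee_rot: [-0.001, 0.656, 0.754, -0.001]
contact_force: [-0.8, 0.4, -3.1]
finger_gap: 0.6
grip_force: 64.5
t: 13.7
tcp_pos: [0.5424, 0.0848, 0.1422]
ee_rot: [0.0, 0.658, 0.753, -0.0]
contact_force: [0.3, -0.4, -2.9]
finger_gap: 0.597
grip_force: 64.5
[0.5425 0.0856 0.1424] [0.     0.0004 0.    ] yaw [np.float64(1.7051), np.float64(1.7054), np.float64(1.7057)]
strapL 346 ((536.89306640625, 126.49232482910156), (24.72150230407715, 11.935453414916992), 8.508844375610352)
shift [  0.8   0.7 112.4]
```

```bash
python3 -m pendant '[1,0.5,30,0, 1,0.5,60,0, 1,0.5,85,0, 1,0.5,98,0, 1,0.5,104,0]'; python3 -m pendant '[0,0,3,0, 0,0,5,0, 0,0,7,0, 0,0,8,0]'
```

```text
t: 14.62
tcp_pos: [0.5428, 0.0873, 0.0381]
ee_rot: [-0.0, 0.657, 0.754, -0.0]
contact_force: [-0.3, 0.1, -2.6]
finger_gap: 0.596
grip_force: 64.5
t: 15.12
tcp_pos: [0.543, 0.0873, 0.0305]
ee_rot: [0.0, 0.657, 0.754, 0.0]
contact_force: [-0.8, 0.5, -3.8]
finger_gap: 0.597
grip_force: 64.5
```

```bash
python3 -m pendant '[0,0,1,0, 0,0,2,0, 0,0,3,0, 0,0,3,0]';python3 -m pendant '[0,0,1,0, 0,0,1,0, 0,0,2,0, 0,0,2,0]'
```

```text
t: 15.62
tcp_pos: [0.5432, 0.0867, 0.0275]
ee_rot: [0.0, 0.658, 0.753, -0.0]
contact_force: [0.3, -2.5, -2.0]
finger_gap: 0.596
grip_force: 64.9
t: 16.12
tcp_pos: [0.5433, 0.0867, 0.027]
ee_rot: [0.001, 0.658, 0.753, -0.0]
contact_force: [-6.4, -6.5, 17.6]
finger_gap: 0.599
grip_force: 67.2
```

Contact came at TCP 0.027, which puts the tin's underside at about 0.048: seated, not resting on the bead. Releasing and checking.

```bash
python3 -m pendant '[0,0,-1,0, 0,0,-1,0, 0,0,-1,0, 0,0,-1,0]' 0; python3 -m pendant '[0,0,-40,0, 0,0,-90,0, 0,0,-130,0, 0,0,-140,0]'
python3 - <<'E'
from h import *
d=shot('wrist','w10'); vv,uu=np.mgrid[0:384,0:512]; uv=np.c_[uu.ravel(),vv.ravel()]; uv=uv[d["z_map"].ravel()>0]; W=depth(d,uv)
t=(np.hypot(W[:,0]-.543,W[:,1]-.0857)<.045)&(np.abs(W[:,2]-.090)<.006)&(np.abs((W[:,1]-.0857)*np.cos(.136)-(W[:,0]-.543)*np.sin(.136))<.034)
print("tin",cv2.minAreaRect((W[t,:2]*1000).astype(np.float32)),np.median(W[t,2]))
A=np.c_[W[t,:2],np.ones(t.sum())]; print("slope",np.linalg.lstsq(A,W[t,2],rcond=None)[0][:2].round(4))
d=shot('top','t2'); h=cv2.cvtColor(d["pixels"],cv2.COLOR_BGR2HSV)
go(.48,.3,.17,None)
E
```

```text
t: 16.62
tcp_pos: [0.5427, 0.0875, 0.0262]
ee_rot: [-0.0, 0.657, 0.754, 0.0]
contact_force: [0.7, 0.4, 0.1]
finger_gap: 1.001
grip_force: 0.0
t: 17.12
tcp_pos: [0.5441, 0.0878, 0.169]
ee_rot: [0.001, 0.657, 0.754, 0.001]
contact_force: [-0.0, -0.3, -0.4]
finger_gap: 1.004
grip_force: 0.0
tin ((543.4169921875, 86.11650085449219), (52.04057693481445, 63.28105545043945), 7.752406120300293) 0.08927987500784268
slope [ 0.002  -0.0106]
shift [219.2 -33.9  -3.1] turn 0 yaw now 1.707 j7 -0.26
```

Deep tin seated: centre (0.5434, 0.0861), lid level, bead/rim at 0.089. Now over to the shallow tin.

```bash
python3 -m pendant '[50,-8,0,0, 105,-16,0,0, 160,-25,0,0, 205,-32,0,0, 219,-34,0,0]'; python3 -m pendant '[0,0,0,0]'
python3 - <<'E'
from h import *
d=shot('wrist','w11'); print(tcp()[:3,3]); vv,uu=np.mgrid[0:384,0:512]; uv=np.c_[uu.ravel(),vv.ravel()]; uv=uv[d["z_map"].ravel()>0]; W=depth(d,uv)
t=(np.hypot(W[:,0]-.49,W[:,1]-.315)<.07)&(np.abs(W[:,2]-.030)<.006)
m=np.zeros((384,512),np.uint8); m[uv[t][:,1],uv[t][:,0]]=1; m=big(cv2.morphologyEx(m,cv2.MORPH_OPEN,np.ones((3,3)))); ys,xs=np.nonzero(m); P=depth(d,np.c_[xs,ys])
c,wh,a=cv2.minAreaRect((P[:,:2]*1000).astype(np.float32)); print(c,wh,a,np.median(P[:,2]),"px",xs.min(),xs.max(),ys.min(),ys.max())
b,s,yaw=box(d,m,.030); print(b,s,yaw); go(b[0],b[1],.07,yaw+np.pi/2)
E
```

```text
t: 17.85
tcp_pos: [0.477, 0.3025, 0.1648]
ee_rot: [-0.001, 0.656, 0.755, -0.001]
contact_force: [-0.0, -0.3, -0.9]
finger_gap: 1.002
grip_force: 0.0
t: 17.98
tcp_pos: [0.4788, 0.2998, 0.1651]
ee_rot: [-0.0, 0.657, 0.754, -0.001]
contact_force: [0.4, -1.0, -0.1]
finger_gap: 1.001
grip_force: 0.0
[0.47959302 0.29851395 0.1652372 ]
(497.2897644042969, 316.2373046875) (51.978515625, 63.876407623291016) 32.23054504394531 0.029684370950942673 px 242 315 117 196
[0.49695132 0.31695502] [51.350460052490234, 63.55638885498047] 0.5611287740489952
shift [16.  19.8 95.2] turn -0.426 yaw now 1.706 j7 -0.703
```

View pics/w11.png

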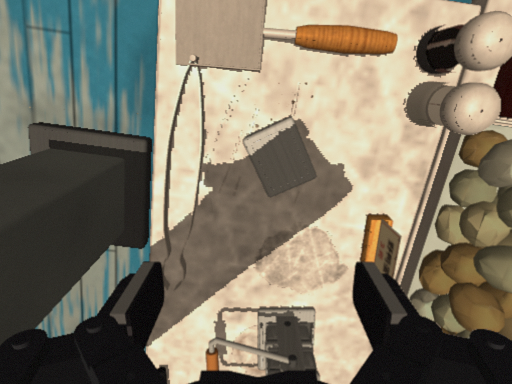

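The shallow tin is at (242–315, 117–196): centre (0.497, 0.3165), yaw 0.561, lid at z = 0.030. The tongs at (170–205, 60–290) clear the fingers. Descending.

```bash
python3 -m pendant '[5,6,20,-0.14, 10,12,40,-0.28, 16,20,70,-0.426, 16,20,95,-0.426, 16,20,95,-0.426]'
python3 - <<'E'
from h import *
d=shot('wrist','w12'); vv,uu=np.mgrid[0:384,0:512]; uv=np.c_[uu.ravel(),vv.ravel()]; uv=uv[d["z_map"].ravel()>0]; W=depth(d,uv)
t=(np.hypot(W[:,0]-.497,W[:,1]-.3165)<.05)&(np.abs(W[:,2]-.030)<.006)
c,wh,a=cv2.minAreaRect((W[t,:2]*1000).astype(np.float32)); print(c,wh,a,np.median(W[t,2])); go(c[0]/1000,c[1]/1000,-.028,.5613+np.pi/2)
E
```

```text
t: 18.65
tcp_pos: [0.497, 0.3154, 0.0692]
ee_rot: [-0.001, 0.484, 0.875, -0.002]
contact_force: [0.2, 0.3, 1.0]
finger_gap: 1.003
grip_force: 0.0
(496.98114013671875, 316.3561096191406) (52.15315246582031, 63.40904998779297) 32.23676681518555 0.02968491363397724
shift [ 0.3 -0.3 98.8] turn -0.002 yaw now 2.13 j7 -0.39
```

```bash
python3 -m pendant '[0,0,40,0, 0,0,80,0, 0,0,98,0, 0,0,98,0]' && python3 -m pendant '[0,0,0,0, 0,0,0,0, 0,0,0,0, 0,0,0,0, 0,0,0,0]' 1 && python3 -m pendant '[0,0,-20,0, 0,0,-70,0, 0,0,-130,0, 0,0,-190,0, 0,0,-195,0]'
python3 - <<'E'
from h import *
T=tcp(); d=shot('wrist','w13'); held(d,T); go(.5434,.0861,.17,.136+np.pi/2)
E
```

```text
t: 19.2
tcp_pos: [0.4973, 0.3179, -0.0264]
ee_rot: [-0.0, 0.484, 0.875, -0.0]
contact_force: [0.7, 0.2, 0.5]
finger_gap: 0.996
grip_force: 0.0
t: 19.82
tcp_pos: [0.4981, 0.3189, -0.0249]
ee_rot: [0.001, 0.483, 0.875, 0.001]
contact_force: [-0.8, -1.6, 8.1]
finger_gap: 0.593
grip_force: 62.0
t: 20.45
tcp_pos: [0.4985, 0.3203, 0.1745]
ee_rot: [0.002, 0.483, 0.876, 0.003]
contact_force: [0.1, -0.7, -2.0]
finger_gap: 0.592
grip_force: 63.3
n 18503 z med -0.0544
tool-frame lid c [-1.9  0.9] wh [66.1 65. ] 89.8 ext [-34.5 -32.2 -60.4] [ 30.6  33.9 -48.4]
shift [-221.6  -85.8    1.9] turn 0.426 yaw now 2.133 j7 -0.333
```

```bash
python3 -m pendant '[-30,-12,0,0.1, -80,-31,0,0.2, -135,-52,0,0.3, -190,-73,0,0.426, -220,-86,0,0.426]'; python3 -m pendant '[0,0,0,0, 0,0,0,0, 0,0,0,0]'
python3 - <<'E'
from h import *
P=[]
for i in range(6):
    P.append(tcp()); d=shot('wrist')
    if i in(1,4): held(d,P[-1])
T=np.mean(P,0); T[:3,:3]=P[0][:3,:3]; print(T[:3,3].round(4),"yaw",round(np.arctan2(T[1,0],T[0,0]),4))
D=T[:3,:3].T@(np.array([.5432,.0876,.075])-T[:3,3])*1000; print("shift",D.round(1))
E
```

```text
t: 21.12
tcp_pos: [0.5412, 0.0822, 0.1672]
ee_rot: [-0.0, 0.66, 0.752, -0.001]
contact_force: [-0.4, 0.9, -1.8]
finger_gap: 0.594
grip_force: 63.2
t: 21.5
tcp_pos: [0.541, 0.0877, 0.1681]
ee_rot: [-0.0, 0.657, 0.754, -0.0]
contact_force: [0.4, -0.8, -1.3]
finger_gap: 0.598
grip_force: 63.2
n 18535 z med -0.0544
tool-frame lid c [-1.7  1.1] wh [64.7 66.2] 0.2 ext [-34.  -31.9 -60.4] [ 30.7  34.2 -48.5]
n 18530 z med -0.0544
tool-frame lid c [-1.8  1.1] wh [64.9 66.3] 0.4 ext [-34.4 -31.9 -60.4] [ 30.7  34.3 -48.4]
[0.5413 0.0873 0.1683] yaw 1.7091
shift [-0.   2.  93.3]
```

```bash
python3 -m pendant '[0,1,30,0, 0,2,60,0, 0,2,80,0, 0,2,88,0, 0,2,93,0]'; python3 -m pendant '[0,0,3,0, 0,0,5,0, 0,0,7,0, 0,0,8,0, 0,0,8,0]'; python3 -m pendant '[0,0,1,0, 0,0,2,0, 0,0,2,0]'
```

```text
t: 22.42
tcp_pos: [0.5439, 0.0867, 0.0756]
ee_rot: [0.0, 0.657, 0.754, 0.0]
contact_force: [0.3, -0.4, -1.0]
finger_gap: 0.596
grip_force: 63.2
t: 23.05
tcp_pos: [0.5436, 0.0866, 0.0674]
ee_rot: [0.0, 0.657, 0.754, 0.0]
contact_force: [-1.0, -0.1, -2.6]
finger_gap: 0.595
grip_force: 63.2
t: 23.42
tcp_pos: [0.5436, 0.0867, 0.0654]
ee_rot: [0.0, 0.657, 0.754, 0.0]
contact_force: [-0.2, 0.3, -0.5]
finger_gap: 0.592
grip_force: 63.3
```

```bash
python3 -m pendant '[0,0,1,0, 0,0,1,0, 0,0,1.5,0, 0,0,1.5,0]'; python3 -m pendant '[0,0,1,0, 0,0,1,0, 0,0,1,0]'
```

```text
t: 23.92
tcp_pos: [0.5437, 0.0872, 0.0641]
ee_rot: [0.0, 0.657, 0.754, 0.0]
contact_force: [-0.7, 4.5, 2.2]
finger_gap: 0.594
grip_force: 63.5
t: 24.3
tcp_pos: [0.5438, 0.0873, 0.0633]
ee_rot: [0.0, 0.657, 0.754, 0.001]
contact_force: [-2.1, 4.9, 6.6]
finger_gap: 0.599
grip_force: 64.1
```

```bash
python3 -m pendant '[0,0,1,0, 0,0,1,0, 0,0,1.5,0, 0,0,1.5,0]'; python3 -m pendant '[0,0,-1,0, 0,0,-1,0, 0,0,-1,0, 0,0,-1,0]' 0; python3 -m pendant '[0,0,-40,0, 0,0,-90,0, 0,0,-120,0, 0,0,-120,0]'
python3 - <<'E'
from h import *
d=shot('wrist','w14'); vv,uu=np.mgrid[0:384,0:512]; uv=np.c_[uu.ravel(),vv.ravel()]; uv=uv[d["z_map"].ravel()>0]; W=depth(d,uv)
t=(np.hypot(W[:,0]-.543,W[:,1]-.0857)<.045)&(np.abs(W[:,2]-.119)<.006)
print("tin",cv2.minAreaRect((W[t,:2]*1000).astype(np.float32)),np.median(W[t,2]))
A=np.c_[W[t,:2],np.ones(t.sum())]; print("slope",np.linalg.lstsq(A,W[t,2],rcond=None)[0][:2].round(4))
go(.38,.063,.12,.136)
E
```

```text
t: 24.8
tcp_pos: [0.5438, 0.0873, 0.0632]
ee_rot: [0.0, 0.657, 0.754, 0.0]
contact_force: [-8.9, 2.4, 22.8]
finger_gap: 0.594
grip_force: 66.2
t: 25.3
tcp_pos: [0.5434, 0.0862, 0.0621]
ee_rot: [-0.0, 0.658, 0.753, -0.0]
contact_force: [-0.7, -0.6, -0.2]
finger_gap: 1.001
grip_force: 0.0
t: 25.8
tcp_pos: [0.5448, 0.0869, 0.1846]
ee_rot: [0.002, 0.657, 0.753, 0.001]
contact_force: [0.1, -0.8, -1.5]
finger_gap: 1.0
grip_force: 0.0
tin ((543.9178466796875, 86.01199340820312), (52.08510208129883, 63.617183685302734), 7.825019359588623) 0.11782009681569697
slope [ 0.0015 -0.0064]
shift [  -1.  -165.7   62.7] turn 1.571 yaw now 1.707 j7 -0.261
```

Shallow tin seated: centre (0.5439, 0.0860), top at 0.1178 (0.118 expected), level. Next the handle: with the same yaw the fingers close across the grip bar. I'll locate the bar.

Run:
```python
from h import *
d=load("w6"); h=cv2.cvtColor(d["pixels"],cv2.COLOR_BGR2HSV)
m=big(roi(((h[...,0]<18)&(h[...,1]>130)).astype(np.uint8),220,300,235,270)); ys,xs=np.nonzero(m)
print(xs.min(),xs.max(),ys.min(),ys.max()); print(box(d,m,.05), depth(d,[[250,252],[260,253],[268,252]]).round(4))
d=load("w5"); h=cv2.cvtColor(d["pixels"],cv2.COLOR_BGR2HSV)
m5=big(roi(((h[...,0]<18)&(h[...,1]>130)).astype(np.uint8),20,120,205,245))
c=lambda k:cv2.minAreaRect(rect(None,k).astype(np.float32))[0]
print(tri(load("w6"),c(m),d,c(m5)))
go(.459,.0741,.1,.136+np.pi/2)
```

```text
230 287 246 260
(array([0.45957639, 0.07363172]), [14.878150939941406, 53.96633529663086], np.float64(0.12116233639402596)) [[0.4616 0.0819 0.0534]
 [0.4624 0.0726 0.0548]
 [0.4642 0.0653 0.0544]]
(array([0.4599746 , 0.0737456 , 0.05096369]), np.float64(0.0003154804713649623))
shift [ -0.7 -86.   82.8] turn -0.0 yaw now 1.707 j7 -0.261
```

```bash
python3 -m pendant '[0,-40,0,0, -1,-80,10,0, -1,-85,50,0, -1,-85,83,0, -1,-85,83,0]' 0.5; python3 -c "
from h import *
go(.4598,.0737,-.001)"
```

```text
t: 26.48
tcp_pos: [0.4571, 0.0736, 0.0968]
ee_rot: [-0.002, 0.657, 0.754, -0.002]
contact_force: [-0.9, 0.9, 0.9]
finger_gap: 0.501
grip_force: 0.0
shift [-0.3  3.3 97.8] turn 0 yaw now 1.707 j7 -0.216
```

```bash
python3 -m pendant '[0,2,40,0, 0,2,75,0, 0,2,98,0, 0,2,98,0]'; python3 -m pendant '[0,0,0,0, 0,0,0,0, 0,0,0,0, 0,0,0,0]' 1; python3 -c "
from h import *
go(.4598,.0737,-.001)"
```

```text
t: 26.98
tcp_pos: [0.4605, 0.0743, 0.0008]
ee_rot: [-0.001, 0.657, 0.754, -0.001]
contact_force: [-1.4, -0.1, -0.5]
finger_gap: 0.498
grip_force: 0.0
t: 27.48
tcp_pos: [0.4588, 0.0738, 0.0022]
ee_rot: [-0.001, 0.657, 0.754, -0.003]
contact_force: [-17.9, -1.4, 16.0]
finger_gap: 0.139
grip_force: 58.4
shift [-0.3  1.   3.2] turn 0 yaw now 1.707 j7 -0.351
```

```bash
python3 -m pendant '[0,-4,-15,0, 0,-5.5,-31,0, 0,-4,-46,0, 0,0,-61.5,0, 0,6.5,-76,0]'
```

```text
t: 28.1
tcp_pos: [0.4616, 0.0743, 0.0766]
ee_rot: [-0.004, 0.657, 0.754, -0.005]
contact_force: [-24.1, -2.3, 6.6]
finger_gap: 0.139
grip_force: 58.7
```

```bash
python3 -m pendant '[0,9,-13,0, 0,20,-24,0, 0,33,-33,0, 0,47,-39.5,0, 0,47,-39.5,0]'
```

```text
t: 28.72
tcp_pos: [0.5171, 0.0825, 0.1223]
ee_rot: [0.002, 0.657, 0.754, 0.002]
contact_force: [-11.2, -1.9, 36.3]
finger_gap: 0.137
grip_force: 65.6
```

```bash
python3 -m pendant '[0,0,0,0, 0,0,0,0, 0,0,0,0]' 0.75; python3 -c "
from h import *
go(.543,.0857,.125,.136+np.pi/2)"
```

```text
t: 29.1
tcp_pos: [0.5145, 0.0815, 0.1172]
ee_rot: [0.0, 0.657, 0.754, 0.0]
contact_force: [-1.2, -1.0, -0.1]
finger_gap: 0.249
grip_force: 0.0
shift [ 0.3 28.8 -7.8] turn -0.0 yaw now 1.707 j7 -0.276
```

```bash
python3 -m pendant '[0,10,-2,0, 0,20,-4,0, 0,28,-5,0, 0,31,-5,0, 0,33,-5,0]';  python3 -m pendant '[0,1,0,0, 0,2,0,0, 0,2,0,0]'
```

```text
t: 29.72
tcp_pos: [0.5464, 0.0861, 0.1216]
ee_rot: [-0.001, 0.657, 0.754, -0.001]
contact_force: [-8.2, -1.3, 6.5]
finger_gap: 0.249
grip_force: 4.6
t: 30.1
tcp_pos: [0.5464, 0.0861, 0.1215]
ee_rot: [-0.001, 0.657, 0.754, -0.002]
contact_force: [-14.1, -2.2, 9.5]
finger_gap: 0.249
grip_force: 7.3
```

The grip is against its stop: force rose with no motion. Easing off, opening and lifting clear.

```bash
python3 -m pendant '[0,-4,0,0, 0,-4,0,0]'; python3 -m pendant '[0,0,0,0, 0,0,0,0, 0,0,0,0]' 0.5;  python3 -m pendant '[0,0,-30,0, 0,0,-80,0, 0,0,-120,0, 0,0,-120,0]'
python3 - <<'E'
from h import *
d=shot('wrist','w15'); vv,uu=np.mgrid[0:384,0:512]; uv=np.c_[uu.ravel(),vv.ravel()]; uv=uv[d["z_map"].ravel()>0]; W=depth(d,uv); h=cv2.cvtColor(d["pixels"],cv2.COLOR_BGR2HSV)
t=(np.hypot(W[:,0]-.543,W[:,1]-.0857)<.05)&(np.abs(W[:,2]-.17)<.02); c=W[t].mean(0); print("bar",c,W[t,2].max(), "car x",((c[0]-.543)*np.cos(.136)+(c[1]-.0857)*np.sin(.136)).round(4))
t=(np.hypot(W[:,0]-.543,W[:,1]-.0857)<.045)&(np.abs(W[:,2]-.118)<.005); print("tin",cv2.minAreaRect((W[t,:2]*1000).astype(np.float32)),np.median(W[t,2]))
e=shot('side'); t=shot('top')
cv2.imwrite("pics/end.png",np.vstack([np.hstack([d["pixels"][:, :],cv2.resize(t["pixels"][140:250,60:340],(288,384))])[:300],cv2.resize(e["pixels"][170:310,200:330],(800,300))]))
E
```

```text
t: 30.35
tcp_pos: [0.5452, 0.0857, 0.1219]
ee_rot: [0.0, 0.657, 0.754, 0.0]
contact_force: [0.1, -0.3, 0.1]
finger_gap: 0.248
grip_force: 0.0
t: 30.72
tcp_pos: [0.5452, 0.0857, 0.1218]
ee_rot: [0.0, 0.657, 0.753, 0.0]
contact_force: [0.1, -0.4, -0.9]
finger_gap: 0.5
grip_force: 0.0
t: 31.22
tcp_pos: [0.5467, 0.0864, 0.245]
ee_rot: [0.002, 0.657, 0.754, 0.002]
contact_force: [0.8, 0.2, -0.3]
finger_gap: 0.497
grip_force: 0.0
bar [0.5421225  0.09020842 0.17371813] 0.17841144341709844 car x -0.0003
tin ((547.6918334960938, 93.0065689086914), (51.998626708984375, 76.03375244140625), 8.068196296691895) 0.11848413715117229
```

View pics/end.png

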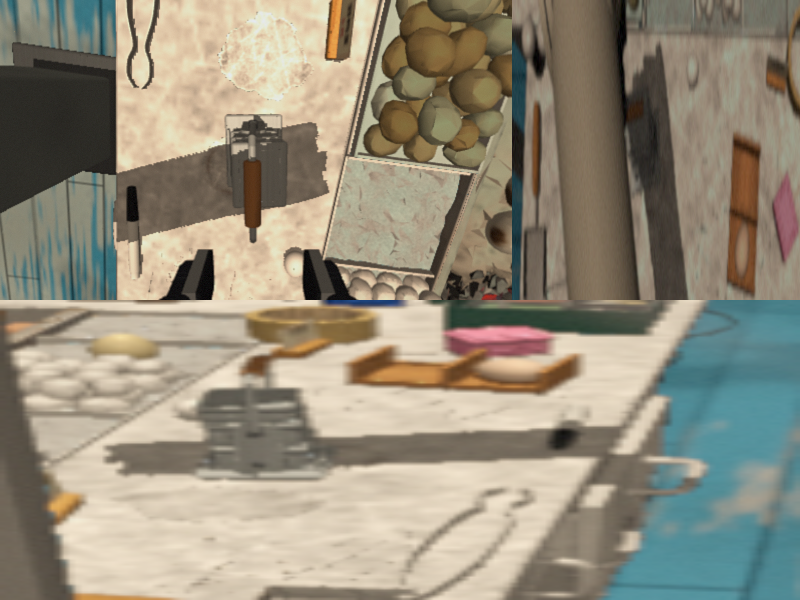

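The handle stands upright over the column: grip at wrist (252,193), x offset about 0, top at 0.178. The tins are stacked square, with the column at side crop (260,430), and the egg is still in its bay at (510,370). Handing in.

```bash
python3 -c "
from workcell import r
print(r.job_done())"
```

```text
the job is handed in; nothing more can be done
None
```

The job is handed in at about 31 s of the 64 s limit, but the hand-in gave no verdict: by the last measurements both tins are seated square and level in the carrier, the handle is upright against its stop, and the egg is still in its bay.

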